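# Close the slotted lock on the mould segment

## Robot

A 6-joint arm with a two-finger parallel gripper is mounted at the origin on the work surface. World frame = base frame: x ahead of the robot, y to its left, z up, the work surface at z = 0. Lengths are in m, angles in rad, forces in N, time in s.
With the tool pointing down it reaches from about 0.3 to 1 m from the base axis. Payload 5.1 kg.
Tool frame: the origin (TCP) lies between the finger pads; the fingertips stand 11 mm ahead of it and the grasp point (between the pads) lies 8 mm behind it (ctrl.tcp_to_tips is the distance from the TCP to the fingertips, in m); z points along the fingers, y is the direction in which the jaws open and shut (so a half turn about z gives the same grasp; the last joint's range is limited). The gripper opens to 95 mm and grips with 3 to 60 N. Pads are 20 mm wide; open, the fingers measure 119 mm over their backs; the gripper's body (75 mm by 180 mm) begins 59 mm behind the grasp point.
Start: joints at [1.107, 0.124, 1.65, -0, 1.367, -0.083], TCP at [0.242, 0.603, 0.193] pointing down, gripper open.
Joint ranges: [-2.61, 2.61], [-1.02, 2.33], [0.03, 2.71], [-1.35, 4.49], [0.32, 2.68], [-2.91, 2.91]. Speed limits (rad/s): [2.57, 2.57, 3.14, 3.14, 3.14, 3.14].

## Interface

Orientations are given as a rotation vector (axis times angle).
In Python, from station import ctrl gives the robot as it stands.
- The arm moves only by the tool send_rows, never from a script. Its argument "commands" is a list of rows, each an object of numbers: "dx", "dy", "dz": the shift along the tool's x, y, z in m; "rx", "ry", "rz": the turn, a rotation vector about the tool's x, y, z in rad. A call has 1 to 5 rows; each row shifts and turns the commanded pose from where the row before left it, along the tool's axes as they then stand; what a row does not reach is not made up. A row lasts 1/8 s, in which the tool goes at most 62.5 mm and 10.7 degrees, less where a joint would pass 70% of its speed; a pose out of reach is approached as far as the arm can. A call is refused whole if a number of a shift passes 0.0625 or a number of a turn 0.188, either way. A call with a gripper value outside its range is refused whole. "claw" is the opening in per cent of the stroke, from 0 (shut) to 100 (fully open), set as the call begins (left out, the last holds). The fingers move at their own pace and stop on an object; "grip_force" is the grip in N (left out, the last holds). Time passes only in rows, so rows that do not move let the fingers close. It gives the time, the measured TCP pose, the force and the opening at its end, in the units of the state.
- ctrl.observe(): the state, without advancing time (a new reading comes with each control period).
- ctrl.snapshot(name): name is "scene" or "top" or "wrist"; returns a dict with "pixels" (384x512x3 uint8, blue, green, red), "fx", "fy", "cx", "cy" (pixels), "rvec" (rotation vector, rad) and "tvec" (3), from world to camera coordinates, as OpenCV has them; the wrist camera has in their place "T_tool_cam" (4x4, takes a point from camera to tool coordinates, whose origin is the TCP and whose axes are the flange's). Camera axes: x right, y down, z forward; pixel columns grow to the right and rows downward; lengths in m; the calibration is good to about 2 mm. A picture is of the moment at which its call begins: read the wrist's pose just before it. There is no depth.
- ctrl.job_done(): hands the job in, once; it reports no verdict.
The state is a dict: "time": time; "q": joint angles; "joint_velocities": joint speeds; "tau": joint torques, N m; "tcp_pos": TCP position; "tool_rot": TCP orientation; "ft_force": force on the tool from outside, world axes, zero at the start; "torque": the same for the moment, N m; "opening": finger opening in m.
Only numpy, scipy, OpenCV 4.12 (cv2) and the standard library are available. Lean on these libraries where they do the work, as an engineer would, in place of code of your own. Each camera call takes 0.05 s, during which the arm holds its last target. There are 200 camera calls.

## Task

The brass slotted lock on one of the mould segments is still open. Take the orange flat-blade screwdriver from its stand, let its blade drop into the slot of the brass lock and turn the lock clockwise with it until it stops, with the slot in line with the two red marks. Then put the screwdriver back upright in the stand you took it from, down on its guard disc, and let go.

Things in the scene. Friction and masses are not known exactly. Their poses are not given: they have to be found in the camera images.
- driver: Flat screwdriver, 150 mm, 0.25 kg, upright, blade down. Origin: middle of the blade's lower edge; z up the shank, x along the blade's width. Blade 18 wide (x) x 4 x 22 mm (last 4 mm: 16 x 2.5); shank 12 mm thick; black guard disc 52 mm across at z 60-66 mm; orange handle 28 x 28 mm, sides along x and y, at z 66-150 mm; white bar on top along x. (The blue-handled one is a hex driver.)
- stand: The orange driver's stand: fixed grey block 76 x 76 mm, 70 mm high, with an upright round hole 36 mm across right through its middle. Origin: centre of its underside, on the table. The driver's guard disc rests on the block's top, so its blade edge hangs 10 mm above the table; it may point any way in the hole.
- lock_slot (a point): Centre of the slot's floor in the brass lock, on its axis, 38 mm above the table; turns with it: x along the slot, z up. Brass cap 48 mm across, top at 53 mm, in the middle of a fixed grey mould segment 120 x 180 mm, top at 50 mm, lobes to 68 mm. Slot right across, 15 mm deep: 6.5 mm wide in the lowest 7 mm, then a V mouth widening to 14 mm. Play of the blade about 0.13 rad either way.
- lock (a joint): Angle of the brass lock, rad: grows as it turns clockwise seen from above. 0 to 0.3 at the start (open), 1.2 at its stop (shut), where the slot is in line with the two red marks on the segment. Steady friction of 0.1 N m, no spring: it stays where it is left. (The other segment's black hex lock is shut already.)
Mind the look-alikes: they are no part of the job. There is more than one size of the driver; the one meant has the size given above.

How it is judged:
On the way, in this order (a step that is already met when the one before it is completed fails the run):
1. the screwdriver's blade has dropped into the slot of the brass lock (horizontal distance between driver and lock_slot below 0.012 m and z of driver in the frame of lock_slot below 0.005 m), for 0.1 s.
2. the lock is turned clockwise to within about 0.15 rad of its stop, the blade still in the slot (all of step 1 and value of joint lock above 1.05 rad), for 0.1 s.
At the end, for the whole second after the job is handed in: The brass lock stands within 0.15 rad of its stop (joint above 1.05 rad), and the orange screwdriver is back in its stand and at rest: blade edge within 15 mm of the stand's axis and less than 18 mm above the table (on its guard disc), upright within 10 degrees (value of joint lock above 1.05 rad and horizontal distance between driver and stand below 0.015 m and z of driver in the frame of stand below 0.018 m and angle between driver's own z axis and vertical below 0.17 rad and linear speed of driver below 0.02 m/s); the robot touches nothing.
It also fails if it takes over 51 s, if anything falls off the work surface, if the arm or the gripper's body presses on something with over 40 N, if the wrist force passes 120 N, or if a joint passes its speed limit or range.

## Working session

There is one attempt and no reset: what is moved stays moved. The work goes in short steps, Python scripts to look and compute and a tool call to move; the robot and the scene stay as the last step left them, time stands still between calls to the robot, and variables do not carry over. Pictures are saved under pics/ and viewed, about 8 in all and at most 12, crops included, and the job is handed in when it is done.

Besides the shell and the picture viewer there is one more tool, called after ">>>" as name(argument=value, ...) on one line, values as JSON. send_rows: Moves the arm, as the interface text tells. Its arguments: {"type":"object","properties":{"commands":{"type":"array"},"claw":{"type":"number"},"grip_force":{"type":"number"}},"required":["commands"]}

```bash
mkdir -p pics; ls; python3 - <<'E'
from station import ctrl
import cv2,numpy as np
for n in("scene","top"):
    s=ctrl.snapshot(n); cv2.imwrite(f"pics/{n}0.png",s["pixels"]); print(n,s["fx"],s["cx"],s["cy"],s["rvec"],s["tvec"])
s=ctrl.snapshot("wrist");print(s["T_tool_cam"],s["fx"])
a=cv2.imread("pics/scene0.png")
print(ctrl.observe())
E
```

```text
pics
scene 395.66857029278145 261.3612979165122 193.93540704267105 [ 1.56431356  2.0209409  -0.779112  ] [ 0.14888194 -0.32944304  1.08010119]
top 492.30615301882233 250.4326872457363 194.0464509125336 [ 2.2181788  -2.2229405   0.07991433] [-0.04252106  0.49928978  1.02804488]
[[-5.86575105e-04 -9.61730295e-01 -2.73997255e-01  7.78916549e-02]
 [ 9.99999298e-01 -2.81918527e-04 -1.15127104e-03  4.27696418e-04]
 [ 1.02996734e-03 -2.73997738e-01  9.61729785e-01 -1.91924264e-01]
 [ 0.00000000e+00  0.00000000e+00  0.00000000e+00  1.00000000e+00]] 303.22769789156564
{'time': 0.15, 'q': array([ 1.10740717e+00,  1.24382419e-01,  1.65135667e+00, -1.81805831e-05,
        1.36746779e+00, -8.26100324e-02]), 'joint_velocities': array([-1.66165052e-05, -3.84619648e-04, -3.19686905e-03, -7.94297065e-04,
       -2.01243494e-03,  7.37469339e-04]), 'tau': array([ 1.94038766e-03, -4.18191004e+01, -3.60472691e+01,  7.75784813e-02,
        4.68968321e-02, -1.06276802e-04]), 'tcp_pos': array([0.24137121, 0.60295723, 0.19205403]), 'tool_rot': array([-5.94434517e-01, -3.08441555e+00,  2.44892442e-03]), 'ft_force': array([0.05197976, 0.48943366, 0.53392735]), 'torque': array([0.02775001, 0.04163327, 0.03735743]), 'opening': 0.09513168371761607}
```

View pics/scene0.png

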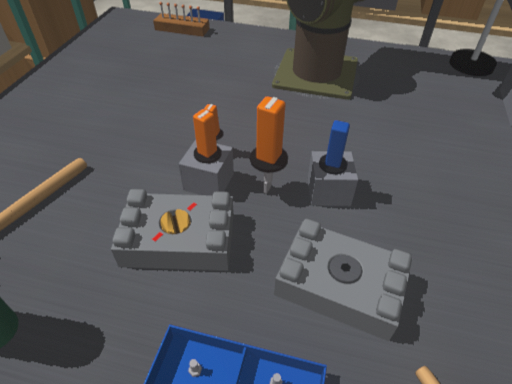

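View pics/top0.png

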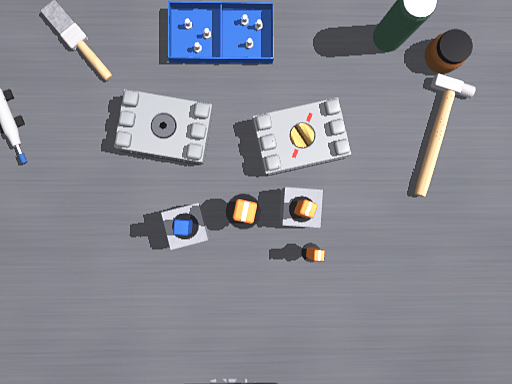

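Three orange candidates in the top view are at (245,211), free-standing and large; (306,209), in the grey stand; and (316,254), free-standing and small. The one in the grey stand, at (206,135) in the scene view, fits the description because the driver meant hangs in the 76 mm stand. I'll measure it and confirm it in a crop.

```bash
cat > h.py <<'E'
from station import ctrl
import cv2,numpy as np
from scipy.spatial.transform import Rotation as R
def cam(n):
    o=ctrl.observe(); s=ctrl.snapshot(n)
    if n=="wrist":
        T=np.eye(4);T[:3,:3]=R.from_rotvec(o["tool_rot"]).as_matrix();T[:3,3]=o["tcp_pos"]
        C=T@np.array(s["T_tool_cam"])
    else:
        M=np.eye(4);M[:3,:3]=R.from_rotvec(s["rvec"]).as_matrix();M[:3,3]=s["tvec"];C=np.linalg.inv(M)
    return s["pixels"],s,C
def ray(s,C,uv,z):
    d=C[:3,:3]@np.array([(uv[0]-s["cx"])/s["fx"],(uv[1]-s["cy"])/s["fy"],1.]);o=C[:3,3]
    return o+d*(z-o[2])/d[2]
def proj(s,C,p):
    q=np.linalg.inv(C)@np.append(p,1);return np.array([s["cx"]+s["fx"]*q[0]/q[2],s["cy"]+s["fy"]*q[1]/q[2]])
def blobs(m,amin=10):
    cs=cv2.findContours(m.astype(np.uint8),cv2.RETR_EXTERNAL,cv2.CHAIN_APPROX_NONE)[0]
    return [(cv2.contourArea(c),cv2.minAreaRect(c),c) for c in cs if cv2.contourArea(c)>=amin]
def axis_xy(s,C,m,z):
    v,u=np.nonzero(m);P=np.array([ray(s,C,(a,b),z)[:2] for a,b in zip(u,v)])
    w,V=np.linalg.eigh(np.cov(P.T));a=V[:,1];return P.mean(0),np.arctan2(a[1],a[0]),np.sqrt(12*w)
E
python3 - <<'E'
from h import *
im,s,C=cam("top"); print("cam",C[:3,3])
hsv=cv2.cvtColor(im,cv2.COLOR_BGR2HSV);H,S,V=cv2.split(hsv)
for a,r,c in blobs((H<16)&(H>6)&(S>180)&(V>150)):
    if a>3000: continue
    print("orange",a,r)
ROI=np.zeros(H.shape,bool);ROI[195:222,290:322]=1
w=(S<120)&(V>200)&ROI
print("bar px",w.sum(),axis_xy(s,C,w,.16))
red=((H<6)|(H>174))&(S>150)&(V>120)
red[:, :250]=0;red[:,360:]=0;red[:90]=0;red[180:]=0
rr=[ray(s,C,r[0],.05) for a,r,c in blobs(red,5)];print("red",rr)
d=rr[0]-rr[1];print("mid",(rr[0]+rr[1])/2,"ang",np.arctan2(d[1],d[0]))
b=(H>16)&(H<35)&(S>90)&(V>60);b[:, :280]=0;b[:,330:]=0;b[:115]=0;b[155:]=0
for a,r,c in blobs(b): print("brass",a,r,ray(s,C,r[0],.053))
print("stand",[ray(s,C,p,.07)[:2].round(3) for p in ((284,188),(323,189),(322,227),(282,226))])
A=cv2.resize(im[180:270,225:345],None,fx=6,fy=6,interpolation=cv2.INTER_CUBIC)[:560]
B=cv2.resize(im[110:160,275:330],None,fx=6,fy=6,interpolation=cv2.INTER_CUBIC)
cv2.imwrite("pics/c1.png",A);cv2.imwrite("pics/c2.png",B)
E
```

```text
cam [ 0.4617436  -0.00639319  1.04629182]
bar px 359 (array([ 0.47077709, -0.14975522]), np.float64(-2.591918274147168), array([0.04656925, 0.05498839]))
red [array([ 0.58115583, -0.13270327,  0.05      ]), array([ 0.65597321, -0.16233235,  0.05      ])]
mid [ 0.61856452 -0.14751781  0.05      ] ang 2.7645232220645095
brass 159.0 ((296.2200012207031, 138.95999145507812), (23.0, 10.800000190734863), 53.13010025024414) [ 0.60968557 -0.13560349  0.053     ]
brass 198.0 ((306.83575439453125, 131.85560607910156), (22.77190399169922, 11.776498794555664), 57.2647705078125) [ 0.62428718 -0.15741414  0.053     ]
stand [array([ 0.509, -0.108]), array([ 0.507, -0.186]), array([ 0.431, -0.184]), array([ 0.433, -0.104])]
```

View pics/c1.png

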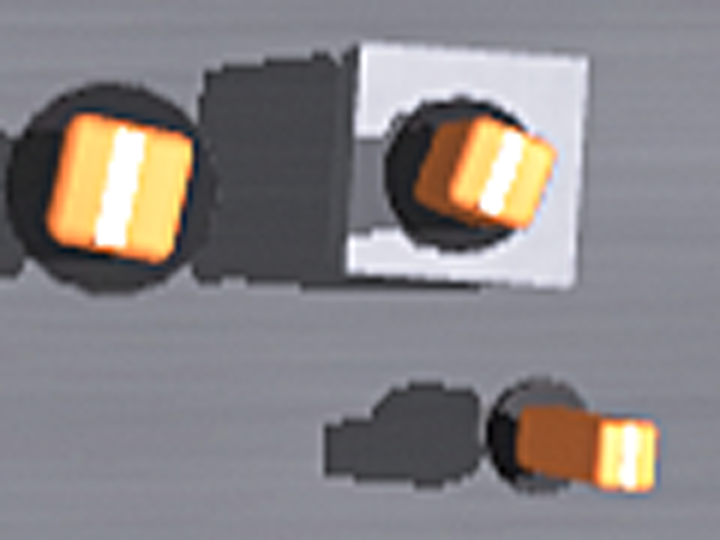

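View pics/c2.png

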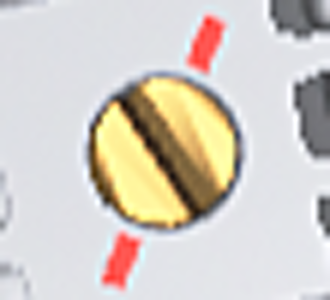

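The crop shows the middle candidate, with its bar around crop (500,168), hanging in the grey stand. That makes it the driver meant: the left one is bigger and the lower one smaller, and both stand free. The slot runs from upper left to lower right, about 0.95 rad anticlockwise of the red marks. Next I'll measure the bar and slot angles and the neighbours' heights.

```bash
cat > m.py <<'E'
from h import *
im,s,C=cam("top");i2,s2,C2=cam("scene")
print("nadir px",proj(s,C,C[:3,3]*[1,1,0]))
B=im[:,:,0].astype(int)
def roi(m,u0,u1,v0,v1):
    k=np.zeros(m.shape,bool);k[v0:v1,u0:u1]=1;return m&k
w=roi(B>185,303,315,200,217)
print("bar",w.sum(),axis_xy(s,C,w,.16))
V=im.max(2)
g=roi(V<130,294,312,120,150); cc=np.hypot(*(np.indices(V.shape)[::-1]-np.array([302.5,135.5])[:,None,None]))<11
print("slot",(g&cc).sum(),axis_xy(s,C,g&cc,.052))
def tri(a,b):
    A=[];y=[]
    for S,c,uv in((s,C,a),(s2,C2,b)):
        d=c[:3,:3]@[(uv[0]-S["cx"])/S["fx"],(uv[1]-S["cy"])/S["fy"],1];d/=np.linalg.norm(d)
        M=np.eye(3)-np.outer(d,d);A.append(M);y.append(M@c[:3,3])
    return np.linalg.lstsq(np.vstack(A),np.hstack(y),rcond=None)[0]
print("large",tri((245,211),(272,103)),"mid",tri((308.5,208),(205,114)),"small",tri((329,255.5),(210,109)))
o=ctrl.observe();print(R.from_rotvec(o["tool_rot"]).as_matrix().round(3))
E
python3 m.py
```

```text
nadir px [232.80268739 211.87379887]
bar 61 (array([ 0.46866018, -0.14408935]), np.float64(2.760405340020273), array([0.01150866, 0.03027854]))
slot 82 (array([ 0.61590833, -0.14932404]), np.float64(-2.513598640942959), array([0.00992574, 0.04453418]))
large [ 0.46288565 -0.02571892  0.20086772] mid [ 0.46766912 -0.14074281  0.16109102] small [ 0.37446693 -0.17899513  0.10317408]
[[-0.928  0.372 -0.   ]
 [ 0.372  0.928 -0.001]
 [ 0.    -0.001 -1.   ]]
```

>>> send_rows(commands=[{"dz": -0.055},{"dz": -0.045},{"dx": -0.0377,"dy": -0.0468},{"dx": -0.0377,"dy": -0.0468},{"dx": -0.0377,"dy": -0.0468}], claw=100, grip_force=40)

```text
invalid input at $.commands[0]: expected keys dx, dy, dz, rx, ry, rz
```

>>> send_rows(commands=[{"dx": -0.0377,"dy": -0.0468},{"dx": -0.0377,"dy": -0.0468},{"dx": -0.0377,"dy": -0.0468},{"dx": -0.0377,"dy": -0.0468},{"dx": -0.0377,"dy": -0.0468}])

```text
invalid input at $.commands[0]: expected keys dx, dy, dz, rx, ry, rz
```

>>> send_rows(commands=[{"dx": -0.0377,"dy": -0.0468},{"dx": -0.0377,"dy": -0.0468},{"dx": -0.0377,"dy": -0.0468},{"dx": -0.0377,"dy": -0.0468},{"dx": -0.0377,"dy": -0.0468}])

```text
invalid input at $.commands[0]: expected keys dx, dy, dz, rx, ry, rz
```

>>> send_rows(commands=[{"rz": 0.18},{"rz": 0.18},{"rz": 0.18},{"rz": 0.18},{"rz": 0.18}])

```text
invalid input at $.commands[0]: expected keys dx, dy, dz, rx, ry, rz
```

>>> send_rows(commands=[{"rz": 0.18},{"rz": 0.18},{"rz": 0.18},{"rz": 0.05},{"rz": 0}])

```text
invalid input at $.commands[0]: expected keys dx, dy, dz, rx, ry, rz
```

```bash
python3 - <<'E'
from h import *
im,s,C=cam("wrist");cv2.imwrite("pics/w1.png",im);np.save("w1.npy",im)
o=ctrl.observe();print(o["time"],o["tcp_pos"],o["q"].round(3),R.from_rotvec(o["tool_rot"]).as_matrix().round(3))
import pickle;pickle.dump((s,C),open("w1.pkl","wb"))
for p in((.469,-.144,.16),(.617,-.148,.053)):print(proj(s,C,p))
E
```

```text
0.35 [0.24153333 0.60327984 0.19278108] [ 1.107  0.124  1.651  0.     1.368 -0.083] [[-0.928  0.372 -0.   ]
 [ 0.372  0.928 -0.   ]
 [ 0.    -0.    -1.   ]]
[-241.71694381  587.94697667]
[-75.12411343 541.44138349]
```

View pics/w1.png

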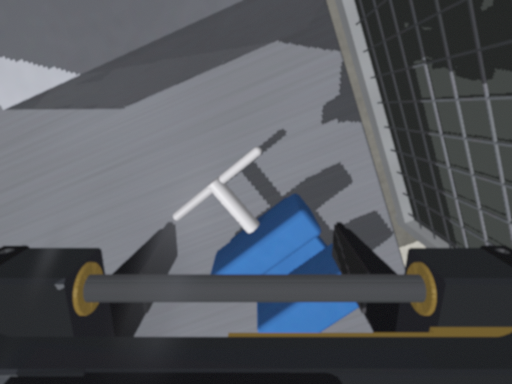

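The rows were refused because every key is required, so the arm hasn't moved. The picture only shows the start position, with nothing relevant in it. I'm resending with all six keys.

>>> send_rows(commands=[{"dx": 0,"dy": 0,"dz": -0.055,"rx": 0,"ry": 0,"rz": 0},{"dx": 0,"dy": 0,"dz": -0.045,"rx": 0,"ry": 0,"rz": 0},{"dx": -0.0377,"dy": -0.0468,"dz": 0,"rx": 0,"ry": 0,"rz": 0},{"dx": -0.0377,"dy": -0.0468,"dz": 0,"rx": 0,"ry": 0,"rz": 0},{"dx": -0.0377,"dy": -0.0468,"dz": 0,"rx": 0,"ry": 0,"rz": 0}], claw=100, grip_force=40)

```text
time: 0.98
tcp_pos: [0.2947, 0.4295, 0.2933]
tool_rot: [0.593, 3.085, 0.001]
ft_force: [0.4, -0.9, -0.0]
opening: 0.0949
```

>>> send_rows(commands=[{"dx": -0.0377,"dy": -0.0468,"dz": 0,"rx": 0,"ry": 0,"rz": 0},{"dx": -0.0377,"dy": -0.0468,"dz": 0,"rx": 0,"ry": 0,"rz": 0},{"dx": -0.0377,"dy": -0.0468,"dz": 0,"rx": 0,"ry": 0,"rz": 0},{"dx": -0.0377,"dy": -0.0468,"dz": 0,"rx": 0,"ry": 0,"rz": 0},{"dx": -0.0377,"dy": -0.0468,"dz": 0,"rx": 0,"ry": 0,"rz": 0}])

```text
time: 1.6
tcp_pos: [0.3826, 0.142, 0.2934]
tool_rot: [0.594, 3.084, 0.001]
ft_force: [1.5, 0.2, 1.4]
opening: 0.0954
```

>>> send_rows(commands=[{"dx": -0.0377,"dy": -0.0468,"dz": 0,"rx": 0,"ry": 0,"rz": 0},{"dx": -0.0377,"dy": -0.0468,"dz": 0,"rx": 0,"ry": 0,"rz": 0},{"dx": -0.0377,"dy": -0.0468,"dz": 0,"rx": 0,"ry": 0,"rz": 0},{"dx": -0.0377,"dy": -0.0468,"dz": 0,"rx": 0,"ry": 0,"rz": 0},{"dx": -0.0377,"dy": -0.0468,"dz": 0,"rx": 0,"ry": 0,"rz": 0}])

```text
time: 2.22
tcp_pos: [0.4707, -0.1457, 0.2934]
tool_rot: [0.595, 3.084, 0.0]
ft_force: [0.7, 1.2, 1.1]
opening: 0.0948
```

>>> send_rows(commands=[{"dx": 0,"dy": 0,"dz": 0,"rx": 0,"ry": 0,"rz": 0.18},{"dx": 0,"dy": 0,"dz": 0,"rx": 0,"ry": 0,"rz": 0.18},{"dx": 0,"dy": 0,"dz": 0,"rx": 0,"ry": 0,"rz": 0.18},{"dx": 0,"dy": 0,"dz": 0,"rx": 0,"ry": 0,"rz": 0.18},{"dx": 0,"dy": 0,"dz": 0,"rx": 0,"ry": 0,"rz": 0.18}])

```text
time: 2.85
tcp_pos: [0.4704, -0.1436, 0.2931]
tool_rot: [1.885, 2.513, 0.0]
ft_force: [-0.7, 0.5, -0.6]
opening: 0.0953
```

>>> send_rows(commands=[{"dx": 0,"dy": 0,"dz": 0,"rx": 0,"ry": 0,"rz": 0.18},{"dx": 0,"dy": 0,"dz": 0,"rx": 0,"ry": 0,"rz": 0.18},{"dx": 0,"dy": 0,"dz": 0,"rx": 0,"ry": 0,"rz": 0.18},{"dx": 0,"dy": 0,"dz": 0,"rx": 0,"ry": 0,"rz": 0.05},{"dx": 0,"dy": 0,"dz": 0,"rx": 0,"ry": 0,"rz": 0}])

```text
time: 3.48
tcp_pos: [0.4704, -0.1435, 0.2931]
tool_rot: [2.528, 1.865, 0.0]
ft_force: [-0.2, -0.5, -0.2]
opening: 0.0953
```

```bash
cat > w.py <<'E'
from h import *
import sys,pickle
n=sys.argv[1]
im,s,C=cam("wrist");cv2.imwrite(f"pics/{n}.png",im);pickle.dump((im,s,C),open(n+".pkl","wb"))
o=ctrl.observe();M=R.from_rotvec(o["tool_rot"]).as_matrix()
print(o["time"],o["tcp_pos"].round(4),o["q"].round(3),"yang",np.arctan2(M[1,1],M[0,1]),"tilt",M[:2,2].round(4),o["ft_force"].round(1),o["torque"].round(2),o["opening"])
for p in((.469,-.144,.16),(.470,-.1455,.07),(.617,-.148,.053)):print(proj(s,C,p))
E
python3 w.py w2
```

```text
3.525 [ 0.4704 -0.1435  0.2931] [-0.405 -0.277  1.862 -0.     1.556 -0.106] yang -0.2990601411438084 tilt [ 0.0001 -0.    ] [-0.8 -0.7 -0. ] [-0.15  0.1  -0.04] 0.09498462074869064
[253.70985907 181.54273659]
[254.84749943 167.06659582]
[355.33867494 135.972836  ]
```

View pics/w2.png

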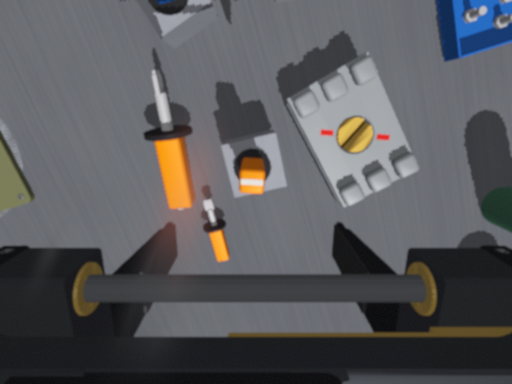

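The wrist view shows the driver's bar at about (252,182), nearly horizontal and so along the jaws. The brass lock is at (355,135) with the red marks at (327,132) and (384,137), close to the predicted pixels.

```bash
python3 - <<'E'
from h import *
import pickle
im,s,C=pickle.load(open("w2.pkl","rb"))
H,S,V=cv2.split(cv2.cvtColor(im,cv2.COLOR_BGR2HSV))
def roi(m,u0,u1,v0,v1):
    k=np.zeros(m.shape,bool);k[v0:v1,u0:u1]=1;return m&k
# bar: whitish, and orange top face
w=roi((im[:,:,0]>150)&(S<130),241,265,174,190);print("bar",w.sum(),axis_xy(s,C,w,.16))
t=roi((S>90)&(H<22)&(V>200)&(im[:,:,1]>120),235,272,160,200)|w
for a,r,c in blobs(t):print("top face?",a,r)
red=roi(((H<6)|(H>174))&(S>150)&(V>120),310,400,120,150)
rr=[ray(s,C,r[0],.05) for a,r,c in blobs(red,3)];d=rr[0]-rr[1];print("red mid",(rr[0]+rr[1])/2,np.arctan2(d[1],d[0]))
br=roi((H>14)&(H<35)&(S>80)&(V>50),330,380,112,158);br=cv2.morphologyEx(br.astype(np.uint8),cv2.MORPH_CLOSE,np.ones((7,7)))
for a,r,c in blobs(br):e=cv2.fitEllipse(c);print("brass",e,ray(s,C,e[0],.053))
u,v=e[0]
cc=np.hypot(*(np.indices(V.shape)[::-1]-np.array([u,v])[:,None,None]))<15
for th in(90,120,150):
    g=cc&(V<th);print("slot",g.sum(),axis_xy(s,C,g,.045))
g=roi((S<40)&(V>130),215,292,130,200);print([ray(s,C,p,.07)[:2].round(4) for p in cv2.boxPoints(cv2.minAreaRect(max(blobs(g),key=lambda b:b[0])[2]))])
a=cv2.resize(im[125:205,210:295],None,fx=7,fy=7,interpolation=cv2.INTER_CUBIC);b=cv2.resize(im[100:180,320:400],None,fx=7,fy=7,interpolation=cv2.INTER_CUBIC)
cv2.imwrite("pics/c3.png",cv2.resize(np.hstack([a,b]),None,fx=.69,fy=.69))
E
```

```text
bar 141 (array([ 0.46689347, -0.14375229]), np.float64(2.7690145945611997), array([0.00750989, 0.02426353]))
top face? 475.5 ((252.0, 182.0), (22.0, 24.0), 90.0)
red mid [ 0.6175232  -0.14615644  0.05      ] -0.3736659695917491
brass ((354.38909912109375, 134.36705017089844), (33.720130920410156, 35.86931228637695), 47.10296630859375) [ 0.61618902 -0.14542418  0.053     ]
slot 33 (array([ 0.61664655, -0.14610266]), np.float64(-2.5612288839315585), array([0.00171988, 0.04168739]))
slot 160 (array([ 0.61782234, -0.14803596]), np.float64(-2.530313528553763), array([0.00804255, 0.04097138]))
slot 228 (array([ 0.61820737, -0.1485221 ]), np.float64(-2.509414454052876), array([0.01355811, 0.04047215]))
[array([ 0.4798, -0.1049]), array([ 0.5121, -0.1083]), array([ 0.5058, -0.1869]), array([ 0.4718, -0.1837])]
```

View pics/c3.png

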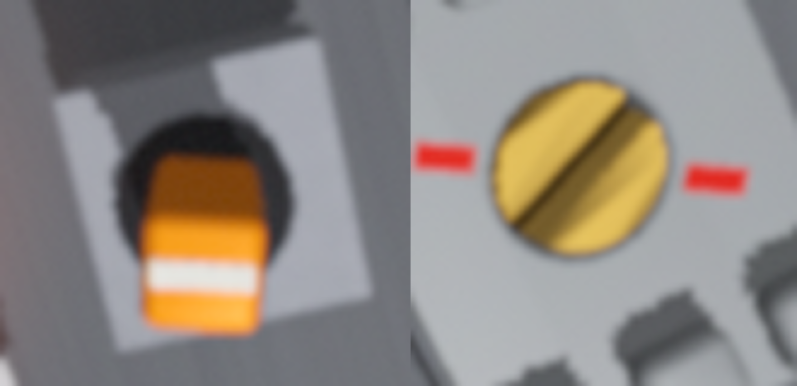

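>>> send_rows(commands=[{"dx": -0.0013,"dy": -0.0032,"dz": 0.05,"rx": 0,"ry": 0,"rz": 0.065},{"dx": 0,"dy": 0,"dz": 0.05,"rx": 0,"ry": 0,"rz": 0},{"dx": 0,"dy": 0,"dz": 0.045,"rx": 0,"ry": 0,"rz": 0},{"dx": 0,"dy": 0,"dz": 0.038,"rx": 0,"ry": 0,"rz": 0},{"dx": 0,"dy": 0,"dz": 0,"rx": 0,"ry": 0,"rz": 0}])

```text
time: 4.15
tcp_pos: [0.4644, -0.1427, 0.1066]
tool_rot: [-2.582, -1.779, 0.006]
ft_force: [-0.0, -0.6, 0.8]
opening: 0.0952
```

>>> send_rows(commands=[{"dx": 0,"dy": 0,"dz": 0,"rx": 0,"ry": 0,"rz": 0},{"dx": 0,"dy": 0,"dz": 0,"rx": 0,"ry": 0,"rz": 0},{"dx": 0,"dy": 0,"dz": 0,"rx": 0,"ry": 0,"rz": 0},{"dx": 0,"dy": 0,"dz": 0,"rx": 0,"ry": 0,"rz": 0},{"dx": 0,"dy": 0,"dz": 0,"rx": 0,"ry": 0,"rz": 0}], claw=0)

```text
time: 4.78
tcp_pos: [0.4672, -0.1439, 0.1103]
tool_rot: [2.587, 1.781, 0.0]
ft_force: [-0.4, -0.6, -0.1]
opening: 0.0503
```

>>> send_rows(commands=[{"dx": 0,"dy": 0,"dz": 0,"rx": 0,"ry": 0,"rz": 0},{"dx": 0,"dy": 0,"dz": 0,"rx": 0,"ry": 0,"rz": 0},{"dx": 0,"dy": 0,"dz": 0,"rx": 0,"ry": 0,"rz": 0}])

```text
time: 5.15
tcp_pos: [0.467, -0.1438, 0.1099]
tool_rot: [-2.588, -1.781, 0.0]
ft_force: [-0.2, 0.2, 0.4]
opening: 0.0277
```

>>> send_rows(commands=[{"dx": 0,"dy": 0,"dz": -0.02,"rx": 0,"ry": 0,"rz": 0},{"dx": 0,"dy": 0,"dz": -0.035,"rx": 0,"ry": 0,"rz": 0},{"dx": 0,"dy": 0,"dz": -0.035,"rx": 0,"ry": 0,"rz": 0},{"dx": 0,"dy": 0,"dz": -0.01,"rx": 0,"ry": 0,"rz": 0},{"dx": 0,"dy": 0,"dz": 0,"rx": 0,"ry": 0,"rz": 0}])

```text
time: 5.78
tcp_pos: [0.4669, -0.1438, 0.2095]
tool_rot: [-2.588, -1.781, 0.0]
ft_force: [-0.4, 0.7, -3.4]
opening: 0.0285
```

>>> send_rows(commands=[{"dx": 0.0102,"dy": 0.0282,"dz": 0,"rx": 0,"ry": 0,"rz": 0},{"dx": 0.0102,"dy": 0.0282,"dz": 0,"rx": 0,"ry": 0,"rz": 0},{"dx": 0.0102,"dy": 0.0282,"dz": 0,"rx": 0,"ry": 0,"rz": 0},{"dx": 0.0102,"dy": 0.0282,"dz": 0,"rx": 0,"ry": 0,"rz": 0},{"dx": 0.0102,"dy": 0.0282,"dz": 0,"rx": 0,"ry": 0,"rz": 0}])

```text
time: 6.4
tcp_pos: [0.6165, -0.1461, 0.2065]
tool_rot: [-2.584, -1.779, 0.005]
ft_force: [0.8, -0.6, -2.6]
opening: 0.0277
```

>>> send_rows(commands=[{"dx": 0,"dy": 0,"dz": 0,"rx": 0,"ry": 0,"rz": -0.18},{"dx": 0,"dy": 0,"dz": 0,"rx": 0,"ry": 0,"rz": -0.18},{"dx": 0,"dy": 0,"dz": 0,"rx": 0,"ry": 0,"rz": -0.18},{"dx": 0,"dy": 0,"dz": 0,"rx": 0,"ry": 0,"rz": -0.18},{"dx": 0,"dy": 0,"dz": 0,"rx": 0,"ry": 0,"rz": -0.18}])

```text
time: 7.02
tcp_pos: [0.6156, -0.1461, 0.2065]
tool_rot: [-1.545, -2.73, 0.002]
ft_force: [0.2, -1.0, -3.1]
opening: 0.0277
```

>>> send_rows(commands=[{"dx": 0,"dy": 0,"dz": 0,"rx": 0,"ry": 0,"rz": -0.065},{"dx": 0,"dy": 0,"dz": 0,"rx": 0,"ry": 0,"rz": 0},{"dx": 0,"dy": 0,"dz": 0,"rx": 0,"ry": 0,"rz": 0}])

```text
time: 7.4
tcp_pos: [0.6163, -0.1463, 0.2083]
tool_rot: [-1.466, -2.776, 0.001]
ft_force: [-0.1, -0.8, -2.7]
opening: 0.0277
```

```bash
python3 w.py w3; python3 - <<'E'
from h import *
im,s,C=cam("scene");u,v=proj(s,C,(.617,-.1465,.09)).astype(int);print(u,v)
a=cv2.resize(im[v-70:v+50,u-60:u+60],None,fx=4,fy=4,interpolation=cv2.INTER_CUBIC)
w=cv2.imread("pics/w3.png");cv2.imwrite("pics/c4.png",cv2.resize(np.hstack([a,cv2.resize(w,(640,480))]),(800,344)))
E
```

```text
7.45 [ 0.6165 -0.1464  0.2088] [-0.318  0.08   1.67   0.     1.392 -0.917] yang 0.5992031168212498 tilt [-0.0017  0.0006] [-0.1  0.4 -3.7] [-0.05 -0.06  0.  ] 0.027845124852737838
[95.68355102 98.26172759]
[139.48710761 102.77484464]
[254.43335188 178.53052164]
171 204
```

View pics/c4.png

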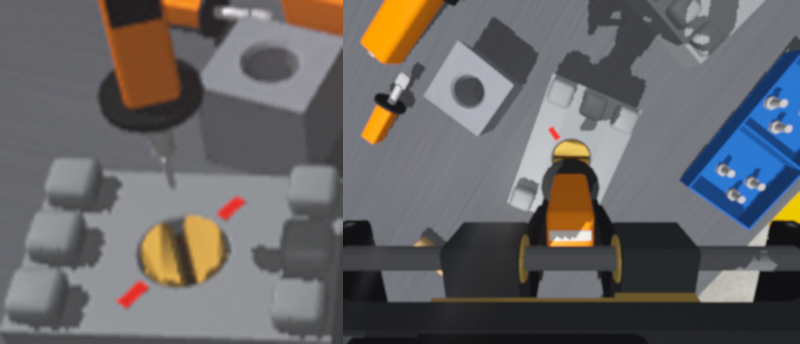

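The picture shows the driver held upright over the brass lock, tip at c4 (172,185), with the empty stand hole in view. I'll check its offset in the grip and the hole centre.

```bash
python3 - <<'E'
from h import *
import pickle
im,s,C=pickle.load(open("w3.pkl","rb"))
o=ctrl.observe();t=o["tcp_pos"];M=R.from_rotvec(o["tool_rot"]).as_matrix();zt=t[2]-.1
H,S,V=cv2.split(cv2.cvtColor(im,cv2.COLOR_BGR2HSV))
w=np.zeros(V.shape,bool);w[252:278,232:276]=1;w&=(im[:,:,0]>120)&(S<110)
p,a,l=axis_xy(s,C,w,zt+.15);print("bar",w.sum(),p,a,l,"tool offs",M.T@(np.append(p,t[2])-t))
v,u=np.nonzero(w);print("bar px",u.min(),u.max(),v.min(),v.max())
# hole in wrist
k=np.zeros(V.shape,bool);k[75:128,110:170]=1
for th in(70,90):
  b=blobs(k&(V<th),60)
  for q in b:
    e=cv2.fitEllipse(q[2]);print("hole w",th,q[0],e[0],e[1],ray(s,C,e[0],.07))
im,s,C=cam("scene")
print("tip",ray(s,C,(171.2,198.8),zt),"pred px",proj(s,C,(t[0],t[1],zt)))
V=im.max(2);c=proj(s,C,(.470,-.1455,.07));print(c)
k=np.zeros(V.shape,bool);u,v=c.astype(int);k[v-9:v+10,u-14:u+15]=1
for th in(70,90):
  for q in blobs(k&(V<th),60):
    e=cv2.fitEllipse(q[2]);print("hole s",th,q[0],e[0],e[1],ray(s,C,e[0],.07))
E
```

```text
bar 510 [ 0.61568531 -0.14599243] -2.5179837062780557 [0.00670365 0.02267586] tool offs [ 9.19442777e-04 -5.32009184e-04  1.21521038e-06]
bar px 232 275 257 269
hole w 90 716.5 (141.20262145996094, 101.38929748535156) (29.110641479492188, 31.582502365112305) [ 0.47081837 -0.14326659  0.07      ]
tip [ 0.62161614 -0.14278923  0.10926237] pred px [170.25556456 196.04976591]
[205.01307287 154.68153129]
hole s 90 123.5 (204.08267211914062, 156.1735076904297) (10.289141654968262, 16.158321380615234) [ 0.47440469 -0.14575405  0.07      ]
```

>>> send_rows(commands=[{"dx": 0,"dy": 0,"dz": 0.025,"rx": 0,"ry": 0,"rz": 0},{"dx": 0,"dy": 0,"dz": 0.02,"rx": 0,"ry": 0,"rz": 0},{"dx": 0,"dy": 0,"dz": 0.008,"rx": 0,"ry": 0,"rz": 0},{"dx": 0,"dy": 0,"dz": 0,"rx": 0,"ry": 0,"rz": 0},{"dx": 0,"dy": 0,"dz": 0,"rx": 0,"ry": 0,"rz": 0}])

```text
time: 8.18
tcp_pos: [0.6176, -0.1467, 0.1581]
tool_rot: [1.465, 2.777, 0.0]
ft_force: [0.3, -0.1, -2.9]
opening: 0.0275
```

>>> send_rows(commands=[{"dx": 0,"dy": 0,"dz": 0.003,"rx": 0,"ry": 0,"rz": 0},{"dx": 0,"dy": 0,"dz": 0.003,"rx": 0,"ry": 0,"rz": 0},{"dx": 0,"dy": 0,"dz": 0,"rx": 0,"ry": 0,"rz": 0}])

```text
time: 8.55
tcp_pos: [0.6167, -0.1465, 0.1507]
tool_rot: [-1.466, -2.778, 0.0]
ft_force: [0.0, -0.4, -3.2]
opening: 0.0279
```

>>> send_rows(commands=[{"dx": 0,"dy": 0,"dz": 0.003,"rx": 0,"ry": 0,"rz": 0},{"dx": 0,"dy": 0,"dz": 0.002,"rx": 0,"ry": 0,"rz": 0},{"dx": 0,"dy": 0,"dz": 0,"rx": 0,"ry": 0,"rz": 0}])

```text
time: 8.93
tcp_pos: [0.6168, -0.1465, 0.1457]
tool_rot: [-1.465, -2.778, 0.0]
ft_force: [0.7, -0.2, -2.4]
opening: 0.0276
```

>>> send_rows(commands=[{"dx": 0,"dy": 0,"dz": 0.002,"rx": 0,"ry": 0,"rz": 0},{"dx": 0,"dy": 0,"dz": 0.002,"rx": 0,"ry": 0,"rz": 0},{"dx": 0,"dy": 0,"dz": 0,"rx": 0,"ry": 0,"rz": 0}])

```text
time: 9.3
tcp_pos: [0.6168, -0.1465, 0.1417]
tool_rot: [-1.465, -2.778, 0.0]
ft_force: [-0.2, 0.2, -3.3]
opening: 0.0274
```

>>> send_rows(commands=[{"dx": 0,"dy": 0,"dz": 0.002,"rx": 0,"ry": 0,"rz": 0},{"dx": 0,"dy": 0,"dz": 0,"rx": 0,"ry": 0,"rz": 0}])

```text
time: 9.55
tcp_pos: [0.6168, -0.1465, 0.1398]
tool_rot: [-1.466, -2.778, 0.0]
ft_force: [-0.7, -0.1, -3.3]
opening: 0.0279
```

>>> send_rows(commands=[{"dx": 0,"dy": 0,"dz": 0.0008,"rx": 0,"ry": 0,"rz": 0.1},{"dx": 0,"dy": 0,"dz": 0,"rx": 0,"ry": 0,"rz": 0.12},{"dx": 0,"dy": 0,"dz": 0,"rx": 0,"ry": 0,"rz": 0.12},{"dx": 0,"dy": 0,"dz": 0,"rx": 0,"ry": 0,"rz": 0.12},{"dx": 0,"dy": 0,"dz": 0,"rx": 0,"ry": 0,"rz": 0.12}])

```text
time: 10.18
tcp_pos: [0.6168, -0.1466, 0.1392]
tool_rot: [-2.203, -2.24, 0.001]
ft_force: [0.0, 1.4, -3.1]
opening: 0.0281
```

>>> send_rows(commands=[{"dx": 0,"dy": 0,"dz": 0,"rx": 0,"ry": 0,"rz": 0.12},{"dx": 0,"dy": 0,"dz": 0,"rx": 0,"ry": 0,"rz": 0.12},{"dx": 0,"dy": 0,"dz": 0,"rx": 0,"ry": 0,"rz": 0.1},{"dx": 0,"dy": 0,"dz": 0,"rx": 0,"ry": 0,"rz": 0},{"dx": 0,"dy": 0,"dz": 0,"rx": 0,"ry": 0,"rz": 0}])

```text
time: 10.8
tcp_pos: [0.6168, -0.1464, 0.1392]
tool_rot: [-2.545, -1.841, 0.0]
ft_force: [-0.2, 0.8, -3.2]
opening: 0.028
```

```bash
python3 - <<'E'
from station import ctrl
o=ctrl.observe();print(o["torque"],o["tool_rot"],o["tau"][5],o["tcp_pos"])
E
```

```text
[0.08390169 0.23134979 0.09267821] [-2.54518688e+00 -1.84080309e+00  3.04248659e-04] 0.08261433569714427 [ 0.61679655 -0.14639807  0.13918884]
```

>>> send_rows(commands=[{"dx": 0,"dy": 0,"dz": 0,"rx": 0,"ry": 0,"rz": 0.05},{"dx": 0,"dy": 0,"dz": 0,"rx": 0,"ry": 0,"rz": 0.04},{"dx": 0,"dy": 0,"dz": 0,"rx": 0,"ry": 0,"rz": 0.03},{"dx": 0,"dy": 0,"dz": 0,"rx": 0,"ry": 0,"rz": 0}])

```text
time: 11.3
tcp_pos: [0.6168, -0.1464, 0.1392]
tool_rot: [-2.652, -1.684, 0.0]
ft_force: [-1.2, 1.0, -1.7]
opening: 0.0277
```

```bash
python3 - <<'E'
from station import ctrl
o=ctrl.observe();print(o["torque"],o["ft_force"],o["tool_rot"],o["tau"][5],o["tcp_pos"])
E
```

```text
[0.22917222 0.31926052 0.08233297] [-1.20207488  1.04466792 -1.67217194] [-2.65175938e+00 -1.68363274e+00  1.46208446e-04] 0.15343361534178257 [ 0.61683001 -0.14635537  0.13918783]
```

>>> send_rows(commands=[{"dx": 0,"dy": 0,"dz": 0,"rx": 0,"ry": 0,"rz": 0.03},{"dx": 0,"dy": 0,"dz": 0,"rx": 0,"ry": 0,"rz": 0.03},{"dx": 0,"dy": 0,"dz": 0,"rx": 0,"ry": 0,"rz": 0}])

```text
time: 11.68
tcp_pos: [0.6169, -0.1464, 0.1392]
tool_rot: [-2.702, -1.602, 0.0]
ft_force: [-0.2, 1.4, -2.8]
opening: 0.0279
```

```bash
python3 - <<'E'
from station import ctrl
o=ctrl.observe();print(o["torque"],o["ft_force"],o["tool_rot"],o["tau"][5],o["tcp_pos"])
E
```

```text
[0.41004298 0.3488645  0.10611213] [-0.1822998   1.43358451 -2.75489615] [-2.70176413e+00 -1.60226482e+00  1.27214937e-04] 0.15910918358713388 [ 0.61685204 -0.1463702   0.13919373]
```

>>> send_rows(commands=[{"dx": 0,"dy": 0,"dz": 0,"rx": 0,"ry": 0,"rz": 0.03},{"dx": 0,"dy": 0,"dz": 0,"rx": 0,"ry": 0,"rz": 0.03},{"dx": 0,"dy": 0,"dz": 0,"rx": 0,"ry": 0,"rz": 0}])

```text
time: 12.05
tcp_pos: [0.6169, -0.1464, 0.1392]
tool_rot: [-2.749, -1.52, 0.0]
ft_force: [-0.7, 1.8, -3.2]
opening: 0.028
```

```bash
python3 - <<'E'
from h import *
o=ctrl.observe();print(o["torque"],o["ft_force"],o["tool_rot"],o["tau"][5],o["tcp_pos"])
im,s,C=cam("scene");u,v=proj(s,C,(.617,-.1465,.053)).astype(int);a=cv2.resize(im[v-35:v+35,u-40:u+40],None,fx=5,fy=5,interpolation=cv2.INTER_CUBIC)
im,s,C=cam("top");u,v=proj(s,C,(.617,-.1465,.053)).astype(int);b=cv2.resize(im[v-35:v+35,u-40:u+40],None,fx=5,fy=5,interpolation=cv2.INTER_CUBIC)
cv2.imwrite("pics/c5.png",np.hstack([a,b]))
E
```

```text
[0.50394188 0.4500984  0.10314223] [-0.66336295  1.84443215 -3.20690476] [-2.74875437e+00 -1.52030346e+00  5.71420707e-05] 0.16067356802523136 [ 0.61686695 -0.14637371  0.13917333]
```

View pics/c5.png

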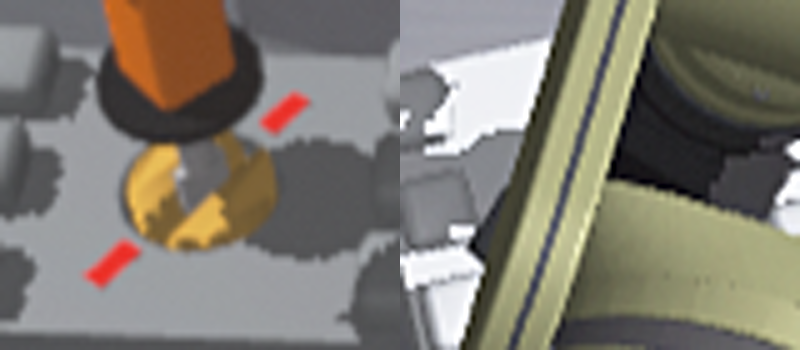

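The scene crop shows the blade in the slot, with the slot nearly in line with the red marks. The torque is still only friction, so the lock hasn't reached its stop and I'll turn on.

>>> send_rows(commands=[{"dx": 0,"dy": 0,"dz": 0,"rx": 0,"ry": 0,"rz": 0.03},{"dx": 0,"dy": 0,"dz": 0,"rx": 0,"ry": 0,"rz": 0.03},{"dx": 0,"dy": 0,"dz": 0,"rx": 0,"ry": 0,"rz": 0}])

```text
time: 12.52
tcp_pos: [0.6169, -0.1464, 0.1392]
tool_rot: [-2.793, -1.437, 0.0]
ft_force: [-1.2, 2.8, -2.5]
opening: 0.0278
```

```bash
python3 - <<'E'
from station import ctrl
o=ctrl.observe();print(o["torque"],o["ft_force"],o["tool_rot"],o["tau"][5],o["tcp_pos"])
E
```

```text
[0.68871939 0.4807098  0.06876463] [-1.24541395  2.8444622  -2.52697962] [-2.79315712e+00 -1.43723085e+00  5.10244935e-05] 0.16224993858486414 [ 0.61688727 -0.14638779  0.1391827 ]
```

```bash
python3 w.py w4; python3 - <<'E'
from h import *
import pickle
im,s,C=pickle.load(open("w4.pkl","rb"))
o=ctrl.observe();t=o["tcp_pos"];M=R.from_rotvec(o["tool_rot"]).as_matrix();zt=t[2]-.1
H,S,V=cv2.split(cv2.cvtColor(im,cv2.COLOR_BGR2HSV))
w=np.zeros(V.shape,bool);w[250:280,228:280]=1;w&=(im[:,:,0]>120)&(S<110)
p,a,l=axis_xy(s,C,w,zt+.15);print("bar",w.sum(),p,a,l,"tool offs",M.T@(np.append(p,t[2])-t))
im,s,C=cam("scene");u,v=proj(s,C,(.617,-.1465,.053)).astype(int);a=cv2.resize(im[v-25:v+25,u-30:u+30],None,fx=10,fy=10,interpolation=cv2.INTER_CUBIC)
cv2.imwrite("pics/c6.png",a)
for ang in(-.374,):
  for r in(-.03,.03):print(((proj(s,C,(.617+r*np.cos(ang),-.1465+r*np.sin(ang),.053))-[u-30,v-25])*10).round())
E
```

```text
12.575 [ 0.6169 -0.1464  0.1392] [-0.318  0.128  1.738  0.     1.276  0.302] yang -0.6201332087889898 tilt [-0.0001  0.0003] [-1.4  3.3 -3. ] [0.67 0.46 0.16] 0.028034033087201614
[ 78.72202566 351.28063832]
[131.9382773  280.43481907]
[256.04708449 193.35042036]
bar 462 [ 0.61635171 -0.14603883] 2.5272602619343494 [0.00580993 0.0239896 ] tool offs [-1.71632606e-05 -6.58136369e-04  1.87644918e-07]
[427. 143.]
[171. 370.]
```

View pics/c6.png

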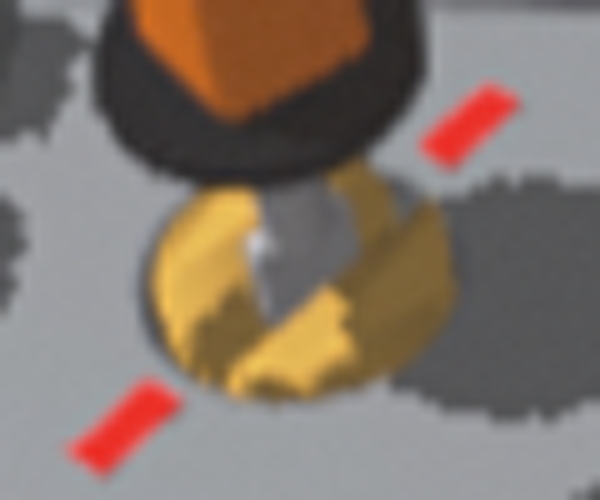

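The bar angle is -0.614, which follows the tool (-0.62), so the driver isn't slipping in the grip. The slot wall from (230,380) to (430,200) is parallel to the red marks within a few hundredths of a radian. I'll turn a little more to feel for the stop.

>>> send_rows(commands=[{"dx": 0,"dy": 0,"dz": 0,"rx": 0,"ry": 0,"rz": 0.04},{"dx": 0,"dy": 0,"dz": 0,"rx": 0,"ry": 0,"rz": 0.04},{"dx": 0,"dy": 0,"dz": 0,"rx": 0,"ry": 0,"rz": 0},{"dx": 0,"dy": 0,"dz": 0,"rx": 0,"ry": 0,"rz": 0}])

```text
time: 13.12
tcp_pos: [0.6169, -0.1464, 0.1392]
tool_rot: [-2.848, -1.326, 0.0]
ft_force: [-1.2, 3.2, -3.7]
opening: 0.0277
```

```bash
python3 - <<'E'
from h import *
o=ctrl.observe();t=o["tcp_pos"];M=R.from_rotvec(o["tool_rot"]).as_matrix();zt=t[2]-.1
print(o["torque"],o["ft_force"],np.arctan2(M[1,1],M[0,1]),o["tau"][5],t)
im,s,C=cam("wrist")
H,S,V=cv2.split(cv2.cvtColor(im,cv2.COLOR_BGR2HSV))
w=np.zeros(V.shape,bool);w[250:280,228:280]=1;w&=(im[:,:,0]>120)&(S<110)
p,a,l=axis_xy(s,C,w,zt+.15);print("bar",w.sum(),p,a-np.pi,l)
im,s,C=cam("scene");cv2.imwrite("pics/s7.png",im)
E
```

```text
[0.80753011 0.42232145 0.30451036] [-1.15283021  3.24726226 -3.65609952] -0.6992104608444133 0.2688250970095396 [ 0.61691206 -0.14638866  0.13920399]
bar 473 [ 0.6162378  -0.14604784] -0.6875637126362859 [0.0059732  0.02391375]
```

The torque rose to 0.30 N m, so the lock is at its stop. I'll back off within the play, lift out and check.

>>> send_rows(commands=[{"dx": 0,"dy": 0,"dz": 0,"rx": 0,"ry": 0,"rz": -0.12},{"dx": 0,"dy": 0,"dz": -0.005,"rx": 0,"ry": 0,"rz": 0},{"dx": 0,"dy": 0,"dz": -0.02,"rx": 0,"ry": 0,"rz": 0},{"dx": 0,"dy": 0,"dz": -0.04,"rx": 0,"ry": 0,"rz": 0},{"dx": 0,"dy": 0,"dz": -0.01,"rx": 0,"ry": 0,"rz": 0}])

```text
time: 13.85
tcp_pos: [0.6194, -0.1479, 0.2202]
tool_rot: [2.758, 1.488, 0.009]
ft_force: [0.5, 0.3, -2.8]
opening: 0.0279
```

>>> send_rows(commands=[{"dx": -0.05,"dy": 0,"dz": 0,"rx": 0,"ry": 0,"rz": 0},{"dx": -0.03,"dy": 0,"dz": 0,"rx": 0,"ry": 0,"rz": 0},{"dx": 0,"dy": 0,"dz": 0,"rx": 0,"ry": 0,"rz": 0}])

```text
time: 14.22
tcp_pos: [0.5721, -0.2152, 0.2142]
tool_rot: [2.766, 1.488, -0.001]
ft_force: [0.2, 0.0, -3.4]
opening: 0.0279
```

```bash
python3 w.py w5; python3 - <<'E'
from h import *
im,s,C=cam("scene");u,v=proj(s,C,(.617,-.1465,.053)).astype(int);a=cv2.resize(im[v-35:v+35,u-40:u+40],None,fx=5,fy=5,interpolation=cv2.INTER_CUBIC)
im,s,C=cam("wrist");b=np.zeros_like(a);u,v=proj(s,C,(.617,-.1465,.053)).astype(int);u0=max(u-40,0);v0=max(v-35,0)
b=cv2.resize(im[v0:v0+70,u0:u0+80],(400,350),interpolation=cv2.INTER_CUBIC)
cv2.imwrite("pics/c7.png",np.hstack([a,b]))
E
```

```text
14.275 [ 0.5728 -0.2142  0.2142] [-0.446  0.027  1.717  0.     1.397  0.137] yang -0.5823079989879456 tilt [ 0.0003 -0.0001] [-0.8  0.1 -2.7] [-0.11  0.09  0.  ] 0.027867212036215783
[107.32294545 199.29430438]
[145.79404338 176.66764997]
[255.10839305 104.18218749]
```

View pics/c7.png

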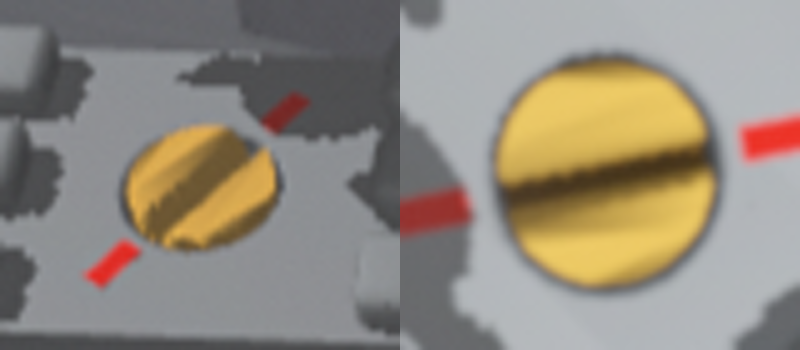

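The slot now lies in line with both red marks, within about 0.05 rad. Next I'll carry the driver back to the stand.

>>> send_rows(commands=[{"dx": 0.0007,"dy": -0.0415,"dz": 0,"rx": 0,"ry": 0,"rz": 0},{"dx": 0.0007,"dy": -0.0415,"dz": 0,"rx": 0,"ry": 0,"rz": 0},{"dx": 0.0007,"dy": -0.0414,"dz": 0,"rx": 0,"ry": 0,"rz": 0},{"dx": 0,"dy": 0,"dz": 0,"rx": 0,"ry": 0,"rz": -0.11},{"dx": 0,"dy": 0,"dz": 0,"rx": 0,"ry": 0,"rz": -0.11}])

```text
time: 15.0
tcp_pos: [0.4703, -0.1424, 0.2145]
tool_rot: [2.578, 1.794, 0.001]
ft_force: [0.5, -0.5, -1.9]
opening: 0.0278
```

>>> send_rows(commands=[{"dx": 0,"dy": 0,"dz": 0.02,"rx": 0,"ry": 0,"rz": 0},{"dx": 0,"dy": 0,"dz": 0.02,"rx": 0,"ry": 0,"rz": 0},{"dx": 0,"dy": 0,"dz": 0,"rx": 0,"ry": 0,"rz": 0}])

```text
time: 15.38
tcp_pos: [0.4682, -0.1425, 0.1703]
tool_rot: [-2.579, -1.784, 0.006]
ft_force: [0.1, -0.2, -3.0]
opening: 0.0278
```

>>> send_rows(commands=[{"dx": 0,"dy": 0,"dz": 0.02,"rx": 0,"ry": 0,"rz": 0},{"dx": 0,"dy": 0,"dz": 0.02,"rx": 0,"ry": 0,"rz": 0},{"dx": 0,"dy": 0,"dz": 0.012,"rx": 0,"ry": 0,"rz": 0},{"dx": 0,"dy": 0,"dz": 0.006,"rx": 0,"ry": 0,"rz": 0},{"dx": 0,"dy": 0,"dz": 0,"rx": 0,"ry": 0,"rz": 0}])

```text
time: 16.0
tcp_pos: [0.4701, -0.1435, 0.1159]
tool_rot: [-2.583, -1.787, 0.001]
ft_force: [0.1, 0.2, -2.4]
opening: 0.0272
```

>>> send_rows(commands=[{"dx": 0,"dy": 0,"dz": 0.003,"rx": 0,"ry": 0,"rz": 0},{"dx": 0,"dy": 0,"dz": 0,"rx": 0,"ry": 0,"rz": 0},{"dx": 0,"dy": 0,"dz": 0,"rx": 0,"ry": 0,"rz": 0}])

```text
time: 16.38
tcp_pos: [0.4704, -0.1436, 0.1137]
tool_rot: [2.583, 1.787, 0.001]
ft_force: [0.6, -1.0, -2.8]
opening: 0.0277
```

Tip is about 13.5 mm up and needs to be at 10 mm, so 3.3 mm more.

>>> send_rows(commands=[{"dx": 0,"dy": 0,"dz": 0.002,"rx": 0,"ry": 0,"rz": 0},{"dx": 0,"dy": 0,"dz": 0.0013,"rx": 0,"ry": 0,"rz": 0},{"dx": 0,"dy": 0,"dz": 0,"rx": 0,"ry": 0,"rz": 0},{"dx": 0,"dy": 0,"dz": 0,"rx": 0,"ry": 0,"rz": 0}])

```text
time: 16.88
tcp_pos: [0.4702, -0.1435, 0.11]
tool_rot: [2.583, 1.788, 0.0]
ft_force: [-0.0, 0.0, -2.4]
opening: 0.028
```

>>> send_rows(commands=[{"dx": 0,"dy": 0,"dz": 0.0005,"rx": 0,"ry": 0,"rz": 0},{"dx": 0,"dy": 0,"dz": 0,"rx": 0,"ry": 0,"rz": 0}])

```text
time: 17.12
tcp_pos: [0.4703, -0.1435, 0.11]
tool_rot: [2.583, 1.788, 0.0]
ft_force: [-1.9, 2.0, 1.7]
opening: 0.0279
```

>>> send_rows(commands=[{"dx": 0,"dy": 0,"dz": 0,"rx": 0,"ry": 0,"rz": 0},{"dx": 0,"dy": 0,"dz": 0,"rx": 0,"ry": 0,"rz": 0},{"dx": 0,"dy": 0,"dz": 0,"rx": 0,"ry": 0,"rz": 0},{"dx": 0,"dy": 0,"dz": 0,"rx": 0,"ry": 0,"rz": 0},{"dx": 0,"dy": 0,"dz": 0,"rx": 0,"ry": 0,"rz": 0}], claw=100)

```text
time: 17.75
tcp_pos: [0.4702, -0.1435, 0.1094]
tool_rot: [2.583, 1.788, 0.0]
ft_force: [-0.1, -1.2, 0.4]
opening: 0.0723
```

>>> send_rows(commands=[{"dx": 0,"dy": 0,"dz": -0.01,"rx": 0,"ry": 0,"rz": 0},{"dx": 0,"dy": 0,"dz": -0.04,"rx": 0,"ry": 0,"rz": 0},{"dx": 0,"dy": 0,"dz": -0.06,"rx": 0,"ry": 0,"rz": 0},{"dx": 0,"dy": 0,"dz": -0.06,"rx": 0,"ry": 0,"rz": 0},{"dx": 0,"dy": 0,"dz": 0,"rx": 0,"ry": 0,"rz": 0}])

```text
time: 18.38
tcp_pos: [0.473, -0.1447, 0.2874]
tool_rot: [2.574, 1.782, 0.011]
ft_force: [0.2, -0.2, 0.3]
opening: 0.0947
```

```bash
python3 w.py w6; python3 - <<'E'
from h import *
import pickle
im,s,C=pickle.load(open("w6.pkl","rb"))
im2,s2,C2=cam("scene");u,v=proj(s2,C2,(.47,-.145,.1)).astype(int);a=cv2.resize(im2[v-40:v+40,u-40:u+40],(400,400),interpolation=cv2.INTER_CUBIC)
u,v=proj(s,C,(.47,-.145,.1)).astype(int);b=cv2.resize(im[v-45:v+45,u-45:u+45],(400,400),interpolation=cv2.INTER_CUBIC)
cv2.imwrite("pics/c8.png",np.hstack([a,b]))
H,S,V=cv2.split(cv2.cvtColor(im,cv2.COLOR_BGR2HSV))
u,v=proj(s,C,(.47,-.1438,.16)).astype(int);w=np.zeros(V.shape,bool);w[v-9:v+9,u-13:u+13]=1;w&=(im[:,:,0]>150)&(S<130)
print("bar",w.sum(),axis_xy(s,C,w,.16))
E
```

```text
18.425 [ 0.4716 -0.1441  0.2836] [-0.405 -0.277  1.878  0.     1.533 -0.046] yang -0.359950255975671 tilt [ 0.0065 -0.0028] [-0.5 -0.3 -0.9] [-0.13  0.14  0.03] 0.09481340933073776
[249.64264886 182.64236123]
[250.84638799 167.64222153]
[350.74044841 129.79605661]
bar 145 (array([ 0.46871256, -0.1428828 ]), np.float64(2.856823496051053), array([0.00771579, 0.02671839]))
```

View pics/c8.png

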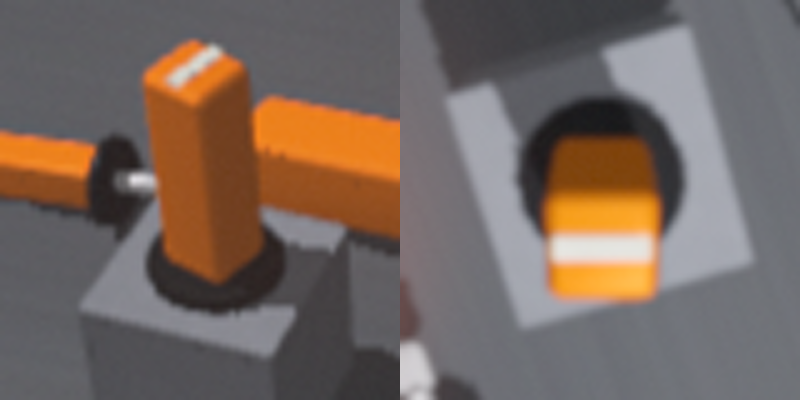

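The last picture shows the driver upright on its guard disc in the stand, with the gripper clear of it. The bar is at (0.469, -0.143), about 2 mm from the hole centre I measured.

>>> send_rows(commands=[{"dx": 0,"dy": 0,"dz": 0,"rx": 0,"ry": 0,"rz": 0},{"dx": 0,"dy": 0,"dz": 0,"rx": 0,"ry": 0,"rz": 0},{"dx": 0,"dy": 0,"dz": 0,"rx": 0,"ry": 0,"rz": 0}])

```text
time: 18.85
tcp_pos: [0.4698, -0.1433, 0.2783]
tool_rot: [-2.582, -1.787, 0.002]
ft_force: [-0.4, 0.5, 0.3]
opening: 0.0952
```

```bash
python3 -c "
from station import ctrl
print(ctrl.job_done())"
```

```text
the job is handed in; nothing more can be done
None
```

I turned the brass lock shut with the orange screwdriver, put the screwdriver back in its stand, and handed the job in at about 19 s of the 51 s allowed. No verdict was reported.

- **Lock:** The blade dropped into the slot without contact force, its edge about 1–2 mm above the floor. I turned it clockwise until the torque rose from about 0.1 to 0.3 N m. With the blade out, the slot lay in line with the red marks to within about 0.05 rad.
- **Screwdriver:** The last picture shows it upright on its guard disc. Its axis is about 2 mm from the hole centre, and the gripper is open and well clear.
- **Checks that disagreed:** The tool turned about 0.2 rad further past the marks than the stated play of the blade would explain. I took the torque rise and the picture as proof of the stop. The centre of the stand's hole differed by about 4 mm between the wrist and scene cameras, which is inside the 15 mm allowed.
- **Look-alikes:** The two free-standing orange screwdrivers stood upright in the first pictures but were lying on the table by 3.5 s, before the grasp. My path passed about 8 cm above them and I felt no contact, so they probably toppled by themselves.

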